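Fit the blue spacer collar on the slit lamp's pivot post

TASK

Put the blue spacer collar over the upright steel post of the slit lamp base, lowering it all the way down onto the round brass seat before you let it go; do not drop it. Leave the black collar and the brown bottle standing where they are.

Things in the scene. Friction and masses are not known exactly. Their poses are not given: they have to be found in the camera images.
- blue_collar: The spacer collar to fit: a plain blue plastic ring (short tube) standing on the table with its bore upright; outer diameter 54 mm, bore 36 mm right through, wall 9 mm, height 40 mm, about 90 g. Origin: centre of its underside, z up along the bore. Its yaw means nothing.
- black_collar: A bystander: a ring of the same shape and size as the blue one, but black. Stands on the table; origin at the centre of its underside, z up. Leave it alone.
- bottle: A bystander: closed brown bottle with a white cap, 64 mm in diameter, 140 mm tall, standing on the table. Origin at the centre of its underside, z up. Leave it alone.
- post_seat (a point): Where the steel post rises from its round brass seat (72 mm wide, 30 mm above the table); z up the post. Post: 20 mm diameter, 50 mm tall from here, top 8 mm tapered to 10. The fitted collar rests on the seat, the tip 10 mm proud. Black base, fixed, 120 mm wide, from 125 mm on the -x side to 90 mm on +x; a black joystick 105 mm off at -x (20 mm to +y) tops out 40 mm above the seat.
Mind the look-alikes: they are no part of the job. What is meant by the blue_collar is not pink, and is the smaller of those in its own colour.

How it is judged:
By the outcome, as a careful person would: the job done as asked, in the order asked, and still so for the second after the job is handed in, with the robot touching nothing.
It also fails if it takes over 48 s, if anything falls off the work surface, if the arm or the gripper's body presses on something with over 40 N, if the wrist force passes 120 N, or if a joint passes its speed limit or range.

ROBOT

A 6-joint arm with a two-finger parallel gripper is mounted at the origin on the work surface. World frame = base frame: x ahead of the robot, y to its left, z up, the work surface at z = 0. Lengths are in mm, angles in rad, forces in N, time in s.
With the tool pointing down it reaches from about 275 to 725 mm from the base axis. Payload 5.6 kg.
Tool frame: the origin (TCP) lies on the centre line of the jaws, within the pads' length; the fingertips stand 22 mm ahead of it and the grasp point (between the pads) lies 3 mm ahead of it; z points along the fingers, y is the line along which they close (so a half turn about z gives the same grasp; the last joint's range is limited). The gripper opens to 85 mm and grips with 20 to 120 N. Pads are 22 mm wide; open, the fingers measure 114 mm over their backs; the gripper's body (76 mm by 85 mm) begins 54 mm behind the grasp point. The pads swing forward as they close: fully open they stand 13 mm farther back than shut.
Start: joints at [-0.981, 0.255, 0.108, 0, -1.424, -0.285], TCP at [165.076, -524.636, 253.283] pointing down, gripper open.
Joint ranges: [-2.95, 2.95], [-1.21, 1.97], [-1.09, 1.5], [-2.87, 1.71], [-2.94, -0.07], [-3.05, 3.05]. Speed limits (rad/s): [2.57, 2.57, 3.14, 3.14, 3.14, 3.14].

INTERFACE

Orientations are given as [roll, pitch, yaw] about the fixed x, y, z axes, in that order (R = Rz(yaw) Ry(pitch) Rx(roll)).
In Python, from workcell import r, optics gives the robot as it stands.
- The arm moves only by the tool servo_tool, never from a script. Its argument "commands" is a list of rows, each a list of 7 numbers: the finger opening in cm, from 0 to 8.54, then the shift along the tool's x, y, z in cm, then the turn, a rotation vector about the tool's x, y, z in degrees. A call has 1 to 8 rows; each row shifts and turns the commanded pose from where the row before left it, along the tool's axes as they then stand; what a row does not reach is not made up. A row lasts 1/10 s, in which the tool goes at most 50 mm and 8.59 degrees, less where a joint would pass 70% of its speed; a pose out of reach is approached as far as the arm can. A call is refused whole if a number of a shift passes 5 or a number of a turn 8.59, either way. A call with a gripper value outside its range is refused whole. The fingers move at their own pace and stop on an object; the grip force is fixed at half the most. Time passes only in rows, so rows that do not move let the fingers close. It gives the time, the measured TCP pose, the force, the opening and the grip force at its end, in the units of the state.
- r.state(): the state, without advancing time (a new reading comes with each control period).
- optics.snapshot(name): name is "scene" or "top" or "wrist"; returns the picture (420x560x3 uint8, red, green, blue); there is no depth.
- optics.camera_params(name): a dict with "vertical_fov" (degrees; the focal length in pixels is half the picture's height over the tangent of half this angle, whatever the lens; pixels are square), "cx", "cy" (the principal point, pixels), "dist_coeffs" ([k1, k2, p1, p2, k3] as OpenCV has them; the pictures are not rectified), "R" (3x3) and "t" (3): a world point X has camera coordinates R X + t. Camera axes: x right, y down, z forward; pixel columns grow to the right and rows downward; lengths in mm; the calibration is good to about 2 mm. A picture is of the moment at which its call begins: read the wrist's pose just before it. camera_params takes no time and is no camera call; for the wrist camera it gives the pose at the moment of the call.
- r.sign_off(): hands the job in; it is judged then, once.
The state is a dict: "time_s": time; "qpos": joint angles; "dq": joint speeds; "joint_efforts": joint torques, N m; "ee_pos": TCP position; "ee_rot": TCP orientation; "contact_force": force on the tool from outside, world axes, zero at the start; "moment": the same for the moment, N m; "gripper_width": finger opening in mm; "grip_force": force on a finger pad.
Only numpy, scipy, OpenCV 4.12 (cv2) and the standard library are available. Lean on these libraries where they do the work, as an engineer would, in place of code of your own. Each camera call takes 0.05 s, during which the arm holds its last target. There are 200 camera calls.

## Working session

There is one attempt and no reset: what is moved stays moved. The work goes in short steps, Python scripts to look and compute and a tool call to move; the robot and the scene stay as the last step left them, time stands still between calls to the robot, and variables do not carry over. Pictures are saved under pics/ and viewed, at most 10 in all, crops included, and the job is handed in when it is done.

Besides the shell and the picture viewer there is one more tool, called after "Request:" as name(argument=value, ...) on one line, values as JSON. servo_tool: Moves the arm, as the interface text tells. Its arguments: {"type":"object","properties":{"commands":{"type":"array","items":{"type":"array","items":{"type":"number"}}}},"required":["commands"]}

```bash
mkdir -p pics; python3 - <<'E'
from workcell import r, optics
import cv2
for n in("scene","top"):
    im=optics.snapshot(n); cv2.imwrite(f"pics/{n}0.png",im[:,:,::-1])
    p=optics.camera_params(n); print(n,p)
s=r.state(); print(s["ee_pos"],s["ee_rot"],s["time_s"])
E
```

```text
scene {'vertical_fov': 50.22008768968735, 'cx': 279.17860942412557, 'cy': 210.79301982685848, 'dist_coeffs': array([0.03044875, 0.        , 0.        , 0.        , 0.        ]), 'R': array([[ 0.40728992,  0.91306893,  0.02049508],
       [ 0.56411799, -0.2338595 , -0.79188423],
       [-0.71825191,  0.33408811, -0.61032723]]), 't': array([-267.2167783 , -237.66158744, 1205.06142324])}
top {'vertical_fov': 50.28658910473186, 'cx': 274.97562583743553, 'cy': 215.52234897534137, 'dist_coeffs': array([-0.04455007,  0.        ,  0.        ,  0.        ,  0.        ]), 'R': array([[-0.1155053 , -0.99329309,  0.00523161],
       [-0.96743583,  0.11130114, -0.22733228],
       [ 0.2252253 , -0.03131933, -0.9738032 ]]), 't': array([104.54747166, 531.16884922, 789.33571982])}
[ 164.9629191  -524.24313593  252.47350633] [ 3.13985768e+00 -7.61922648e-05 -2.83687226e+00] 0.1
```

View pics/scene0.png

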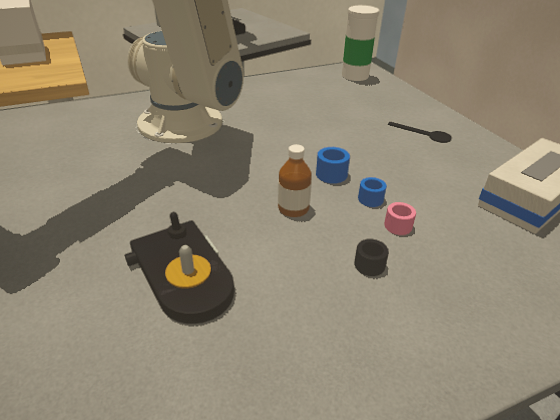

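View pics/top0.png

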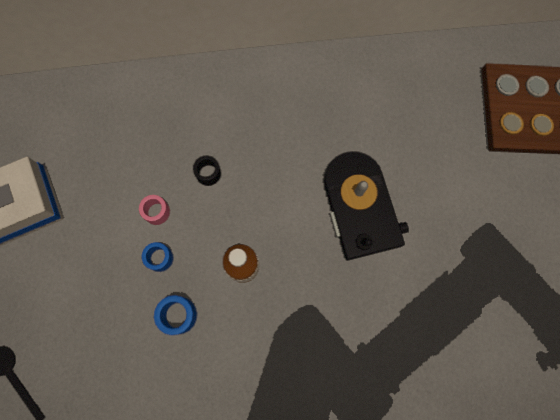

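The scene view shows the small blue ring at (372,192), the larger blue ring at (333,165), and the post and brass seat near (187,268). In the top view these are at (157,257), (175,315) and (359,192).

```bash
cat > h.py <<'E'
import numpy as np, cv2
from workcell import r, optics
def cam(n):
    p=optics.camera_params(n); f=210/np.tan(np.radians(p["vertical_fov"]/2))
    return np.array([[f,0,p["cx"]],[0,f,p["cy"]],[0,0,1]]),p["dist_coeffs"],p["R"],p["t"]
def ray(c,uv,z):
    K,d,R,t=c; uv=np.array(uv,float).reshape(-1,1,2)
    q=cv2.undistortPoints(uv,K,d).reshape(-1,2); D=np.c_[q,np.ones(len(q))]@R; C=-R.T@t
    return C+D*((z-C[2])/D[:,2])[:,None]
def proj(c,X):
    K,d,R,t=c; return cv2.projectPoints(np.array(X,float).reshape(-1,3),cv2.Rodrigues(R)[0],t,K,d)[0].reshape(-1,2)
def blobs(im,lo,hi,amin=150):
    m=cv2.inRange(cv2.cvtColor(im,cv2.COLOR_RGB2HSV),lo,hi)
    cs,_=cv2.findContours(m,cv2.RETR_CCOMP,cv2.CHAIN_APPROX_NONE)
    return m,[c for c in cs if cv2.contourArea(c)>amin]
BLUE=((100,120,40),(125,255,255)); BRASS=((12,150,100),(28,255,255))
def circ(P):
    A=np.c_[P[:,:2],np.ones(len(P))]; s=np.linalg.lstsq(A,(P[:,:2]**2).sum(1),rcond=None)[0]
    x,y=s[:2]/2; return round(x,1),round(y,1),round(float(np.sqrt(s[2]+x*x+y*y)),1)
E
python3 - <<'E'
from h import *
for n in("top","scene"):
    c=cam(n); im=optics.snapshot(n)
    for nm,col,z in(("blue",BLUE,40),("brass",BRASS,30)):
        m,cs=blobs(im,*col,amin=80)
        for k in cs:
            k=k.reshape(-1,2); print(n,nm,k.mean(0).round(1),len(k),circ(ray(c,k,z)), circ(ray(c,cv2.convexHull(k.astype(np.int32)).reshape(-1,2),z)))
E
```

```text
top blue [174.9 314.9] 114 (np.float64(377.9), np.float64(249.2), 37.0) (np.float64(377.9), np.float64(249.3), 37.5)
top blue [175.8 314.8] 65 (np.float64(377.7), np.float64(247.0), 21.5) (np.float64(377.7), np.float64(247.3), 22.1)
top blue [156.6 256.4] 82 (np.float64(490.8), np.float64(275.9), 27.7) (np.float64(490.6), np.float64(276.0), 28.4)
top blue [157.5 256.5] 46 (np.float64(490.2), np.float64(274.6), 15.5) (np.float64(490.4), np.float64(274.5), 16.2)
top blue [ 37.4 209.3] 227 (np.float64(632.3), np.float64(543.3), 70.7) (np.float64(630.7), np.float64(539.1), 83.3)
top brass [358.6 191.5] 98 (np.float64(576.9), np.float64(-130.3), 35.2) (np.float64(576.9), np.float64(-130.4), 35.9)
top brass [360.2 188. ] 45 (np.float64(583.4), np.float64(-134.8), 16.6) (np.float64(583.4), np.float64(-134.8), 17.8)
top brass [542.3 123.8] 59 (np.float64(680.1), np.float64(-543.9), 23.4) (np.float64(680.2), np.float64(-543.8), 24.1)
top brass [542.3 123.8] 53 (np.float64(680.3), np.float64(-544.1), 21.0) (np.float64(680.5), np.float64(-544.0), 21.7)
top brass [512.  122.5] 62 (np.float64(690.0), np.float64(-478.4), 23.8) (np.float64(690.0), np.float64(-478.4), 24.5)
top brass [511.8 122.2] 53 (np.float64(690.6), np.float64(-478.7), 21.4) (np.float64(690.6), np.float64(-478.7), 22.0)
scene blue [518.8 208.3] 175 (np.float64(658.2), np.float64(510.2), 54.6) (np.float64(656.8), np.float64(510.9), 69.2)
scene blue [371.7 191.5] 85 (np.float64(517.1), np.float64(263.9), 40.8) (np.float64(518.7), np.float64(264.6), 44.6)
scene blue [332.3 164.4] 107 (np.float64(395.2), np.float64(242.3), 59.2) (np.float64(395.9), np.float64(243.4), 64.3)
scene brass [187.6 270.9] 141 (np.float64(581.3), np.float64(-129.4), 32.0) (np.float64(580.0), np.float64(-129.0), 36.8)
scene brass [293.9 171.7] 82 (np.float64(375.6), np.float64(159.0), 40.4) (np.float64(374.9), np.float64(159.5), 41.0)
```

Request:
servo_tool(commands=[[8,0,0,0,0,0,5.83],[8,0,0,0,0,0,5.83],[8,0,0,0,0,0,5.83],[8,-1.6,4,0,0,0,0],[8,-1.6,4,0,0,0,0],[8,-1.6,4,0,0,0,0],[8,-1.6,4,0,0,0,0],[8,-1.6,4,0,0,0,0]])

```text
time_s: 1.0
ee_pos: [245.3, -323.1, 253.1]
ee_rot: [3.141, 0.0, 3.141]
contact_force: [1.5, -0.6, 0.7]
gripper_width: 80.2
grip_force: 0.0
```

Request:
servo_tool(commands=[[8,-1.6,4,0,0,0,0],[8,-1.6,4,0,0,0,0],[8,-1.6,4,0,0,0,0],[8,-1.6,4,0,0,0,0],[8,-1.6,4,0,0,0,0],[8,-1.6,4,0,0,0,0],[8,-1.6,4,0,0,0,0],[8,-1.6,4,0,0,0,0]])

```text
time_s: 1.8
ee_pos: [373.4, -2.9, 253.5]
ee_rot: [3.141, 0.001, -3.141]
contact_force: [0.6, 0.1, 0.2]
gripper_width: 79.9
grip_force: 0.0
```

Request:
servo_tool(commands=[[8,-1.6,4,0,0,0,0],[8,-1.6,4,0,0,0,0],[8,-1.6,4,0,0,0,0],[8,-1.6,4,0,0,0,0],[8,-1.6,4,0,0,0,0],[8,-1.6,4,0,0,0,0],[8,-1.6,4,0,0,0,0],[8,0,0,0,0,0,0]])

```text
time_s: 2.6
ee_pos: [486.1, 279.0, 250.8]
ee_rot: [-3.14, -0.002, -3.14]
contact_force: [-0.2, -0.5, -1.4]
gripper_width: 80.2
grip_force: 0.0
```

```bash
python3 - <<'E'
from h import *
print(r.state()["ee_pos"])
c=cam("wrist"); im=optics.snapshot("wrist"); cv2.imwrite("pics/w1.png",im[:,:,::-1])
print("cam centre",(-c[2].T@c[3]).round(0), "proj of rim centre",proj(c,[490.6,275.5,40]))
m,cs=blobs(im,*BLUE)
for k in cs:
    k=k.reshape(-1,2); print(k.mean(0).round(1),len(k),circ(ray(c,k,40)))
print(r.state()["ee_pos"])
E
```

```text
[486.13015728 278.95924981 250.80973969]
cam centre [415. 281. 373.] proj of rim centre [[278.35786853 190.07955195]]
[503.4 271.3] 445 (np.float64(610.0), np.float64(530.5), 50.1)
[284.5 191.2] 148 (np.float64(492.1), np.float64(281.6), 26.6)
[284.3 188.8] 87 (np.float64(489.6), np.float64(281.6), 15.7)
[251.8  68.9] 235 (np.float64(377.6), np.float64(251.2), 36.4)
[255.   74.2] 139 (np.float64(381.4), np.float64(254.1), 22.0)
[485.54756063 277.06010167 251.45995356]
```

View pics/w1.png

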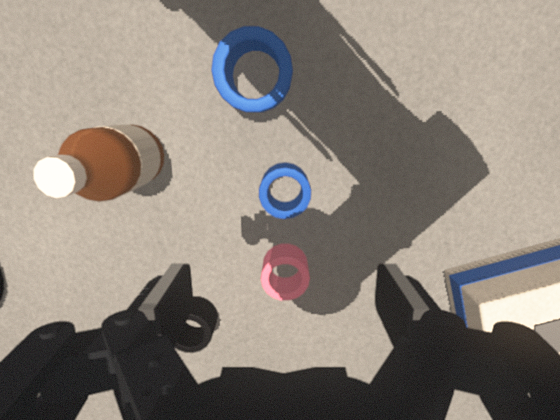

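The wrist view shows the small blue ring at (284,191), pink at (285,270), large blue at (252,69) and the bottle on the left. The arm was still settling, so I'll re-measure.

```bash
python3 - <<'E'
from h import *
for i in range(4):
    s=r.state()
    c=cam("wrist"); im=optics.snapshot("wrist"); m,cs=blobs(im,*BLUE)
    print(s["ee_pos"].round(2),s["ee_rot"].round(4))
    for k in cs:
        k=k.reshape(-1,2); 
        if 80<len(k)<160: print(k.mean(0).round(1),len(k),circ(ray(c,k,40)))
E
```

```text
[485.55 277.06 251.46] [-3.1398e+00 -2.3000e-03 -3.1402e+00]
[286.6 191.4] 149 (np.float64(492.1), np.float64(281.8), 26.6)
[286.3 189.5] 87 (np.float64(489.7), np.float64(281.7), 15.7)
[257.   75.1] 139 (np.float64(381.5), np.float64(254.1), 22.1)
[485.31 275.84 252.21] [-3.1402e+00 -1.5000e-03 -3.1410e+00]
[287.7 191.4] 149 (np.float64(492.1), np.float64(281.8), 26.6)
[287.5 189.3] 86 (np.float64(489.6), np.float64(281.7), 15.7)
[258.2  75. ] 141 (np.float64(381.5), np.float64(254.2), 22.1)
[485.24 275.06 252.86] [-3.1408e+00 -8.0000e-04  3.1415e+00]
[288.3 191. ] 149 (np.float64(492.1), np.float64(281.8), 26.6)
[288.1 189.1] 86 (np.float64(489.7), np.float64(281.8), 15.7)
[259.   75.2] 139 (np.float64(381.5), np.float64(254.2), 22.1)
[485.22 274.63 253.34] [-3.1413e+00 -1.0000e-04  3.1409e+00]
[288.6 190.8] 148 (np.float64(492.1), np.float64(281.8), 26.6)
[288.6 188.7] 86 (np.float64(489.7), np.float64(281.8), 15.7)
[259.1  75.2] 139 (np.float64(381.6), np.float64(254.1), 22.2)
```

Request:
servo_tool(commands=[[8,-0.6,0.45,4,0,0,0],[8,0,0,4,0,0,0],[8,0,0,2,0,0,0],[8,0,0,0,0,0,0],[8,0,0,0,0,0,0],[8,0,0,0,0,0,0]])

```text
time_s: 3.45
ee_pos: [492.4, 280.0, 155.7]
ee_rot: [3.139, 0.003, 3.141]
contact_force: [-0.3, 0.2, 1.1]
gripper_width: 80.2
grip_force: 0.0
```

```bash
python3 - <<'E'
from h import *
s=r.state()
c=cam("wrist"); im=optics.snapshot("wrist"); m,cs=blobs(im,*BLUE)
print(s["ee_pos"].round(2),s["ee_rot"].round(4),(-c[2].T@c[3]).round(1))
for k in cs:
        k=k.reshape(-1,2); print(k.mean(0).round(1),len(k),circ(ray(c,k,40)))
cv2.imwrite("pics/w2.png",im[:,:,::-1])
E
```

```text
[492.42 280.05 155.66] [3.1392 0.0033 3.141 ] [420.6 281.6 277.5]
[533.  315.6] 143 (np.float64(581.6), np.float64(487.0), 17.8)
[282.7 209.9] 210 (np.float64(491.6), np.float64(281.9), 27.1)
[283.2 206. ] 109 (np.float64(488.1), np.float64(282.0), 14.3)
[235.3  43.2] 347 (np.float64(381.3), np.float64(251.2), 35.2)
[241.   48.9] 185 (np.float64(382.9), np.float64(255.1), 20.3)
```

View pics/w2.png

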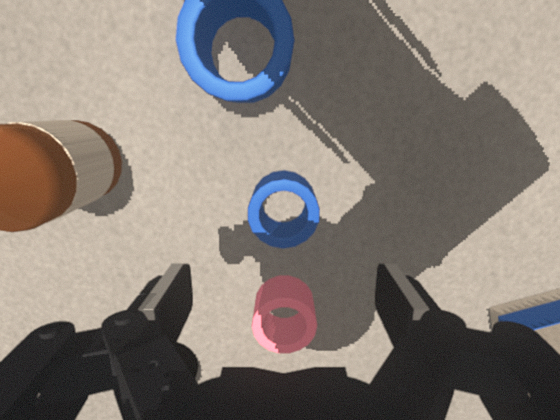

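The blue ring sits at (284,210), on the centre column between the fingers. Descending now and gripping.

Request:
servo_tool(commands=[[8,0,0.25,3,0,0,0],[8,0,0,3,0,0,0],[8,0,0,3,0,0,0],[8,0,0,2,0,0,0],[8,0,0,1.2,0,0,0],[8,0,0,0,0,0,0],[8,0,0,0,0,0,0],[8,0,0,0,0,0,0]])

```text
time_s: 4.3
ee_pos: [492.4, 283.0, 32.9]
ee_rot: [3.14, 0.002, 3.141]
contact_force: [0.4, -0.5, -0.1]
gripper_width: 79.8
grip_force: 0.0
```

Request:
servo_tool(commands=[[6.5,0,0,0,0,0,0],[6,0,0,0,0,0,0],[5.6,0,0,0,0,0,0],[5,0,0,0,0,0,0],[4.5,0,0,0,0,0,0],[4.5,0,0,0,0,0,0],[4.5,0,0,0,0,0,0],[4.5,0,0,0,0,0,0]])

```text
time_s: 5.1
ee_pos: [491.9, 282.5, 32.0]
ee_rot: [3.141, 0.001, 3.141]
contact_force: [-0.5, 0.1, 6.1]
gripper_width: 51.9
grip_force: 63.1
```

Request:
servo_tool(commands=[[4.5,0,0,-1,0,0,0],[4.5,0,0,-2,0,0,0],[4.5,0,0,-3,0,0,0],[4.5,0,0,-4,0,0,0],[4.5,0,0,-4,0,0,0],[4.5,0,0,-3,0,0,0],[4.5,0,0,-2,0,0,0],[4.5,0,0,0,0,0,0]])

```text
time_s: 5.9
ee_pos: [492.6, 282.9, 225.1]
ee_rot: [3.138, 0.005, 3.141]
contact_force: [-0.0, 0.1, -1.6]
gripper_width: 51.5
grip_force: 62.6
```

```bash
python3 - <<'E'
from h import *
s=r.state()
c=cam("wrist"); im=optics.snapshot("wrist"); m,cs=blobs(im,*BLUE)
e=s["ee_pos"]; print(e.round(2),s["ee_rot"].round(4),s["gripper_width"],s["contact_force"])
for k in cs:
        k=k.reshape(-1,2); print(k.mean(0).round(1),len(k),circ(ray(c,k,e[2]+8)))
cv2.imwrite("pics/w3.png",im[:,:,::-1])
E
```

```text
[492.55 282.92 225.1 ] [3.1377 0.005  3.1413] 51.48783616157084 [-0.02155184  0.09188285 -1.57371543]
[508.5 273.1] 383 (np.float64(487.3), np.float64(372.4), 14.9)
[283.4 294.2] 409 (np.float64(490.1), np.float64(284.8), 28.9)
[282.8 283.6] 145 (np.float64(483.5), np.float64(284.6), 9.5)
[242.9  55.1] 263 (np.float64(404.6), np.float64(272.1), 13.6)
[246.4  61.5] 148 (np.float64(406.2), np.float64(273.3), 7.9)
```

View pics/w3.png

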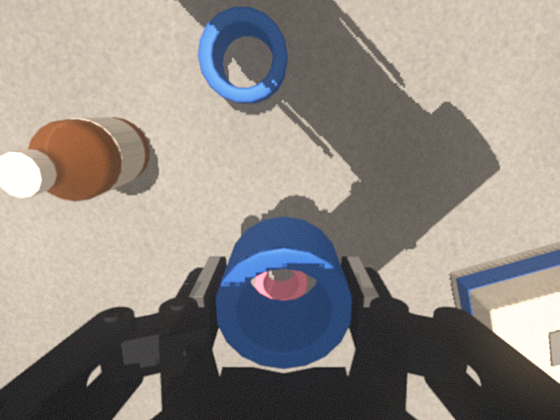

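The collar is held centred and upright in the jaws (rim around (284,308)), and the pink ring is still on the table below it. Carrying it past the post so the wrist camera can see the seat.

Request:
servo_tool(commands=[[4.5,-0.5,-1.5,0,0,0,0],[4.5,-1.2,-3.4,0,0,0,0],[4.5,-1.2,-3.4,0,0,0,0],[4.5,-1.2,-3.4,0,0,0,0],[4.5,-1.2,-3.4,0,0,0,0],[4.5,-1.2,-3.4,0,0,0,0],[4.5,-1.2,-3.4,0,0,0,0],[4.5,-1.2,-3.4,0,0,0,0]])

```text
time_s: 6.75
ee_pos: [579.7, 26.9, 219.8]
ee_rot: [-3.141, -0.003, 3.141]
contact_force: [0.4, 0.2, -0.3]
gripper_width: 51.6
grip_force: 62.6
```

Request:
servo_tool(commands=[[4.5,-1.2,-3.4,0,0,0,0],[4.5,-1.2,-3.4,0,0,0,0],[4.5,-1.2,-3.4,0,0,0,0],[4.5,-1.2,-3.4,0,0,0,0],[4.5,-1.0,-2.4,0,0,0,0],[4.5,0,0,0,0,0,0],[4.5,0,0,0,0,0,0],[4.5,0,0,0,0,0,0]])

```text
time_s: 7.55
ee_pos: [637.6, -130.5, 220.5]
ee_rot: [3.141, -0.002, 3.141]
contact_force: [-0.1, 0.4, -0.4]
gripper_width: 51.9
grip_force: 62.7
```

```bash
python3 - <<'E'
from h import *
s=r.state()
c=cam("wrist"); im=optics.snapshot("wrist")
e=s["ee_pos"]; print(e.round(2),s["ee_rot"].round(4),s["gripper_width"],s["contact_force"])
m,cs=blobs(im,*BRASS)
for k in cs:
        k=k.reshape(-1,2); print("brass",k.mean(0).round(1),len(k),circ(ray(c,k,30)),circ(ray(c,cv2.convexHull(k.astype(np.int32)).reshape(-1,2),30)))
m,cs=blobs(im,*BLUE)
for k in cs:
    k=k.reshape(-1,2)
    if len(k)>300 and 200<k[:,0].mean()<360:
        # lower arc and sides of outline belong to the upper rim
        q=k[(k[:,1]>305)]; print("rim",circ(ray(c,q,e[2]+8)))
cv2.imwrite("pics/w4.png",im[:,:,::-1])
E
```

```text
[ 637.65 -130.47  220.54] [ 3.1413e+00 -1.6000e-03  3.1415e+00] 51.90956944407571 [-0.09853619  0.42900448 -0.35010257]
rim (np.float64(640.2), np.float64(-128.6), 26.1)
```

View pics/w4.png

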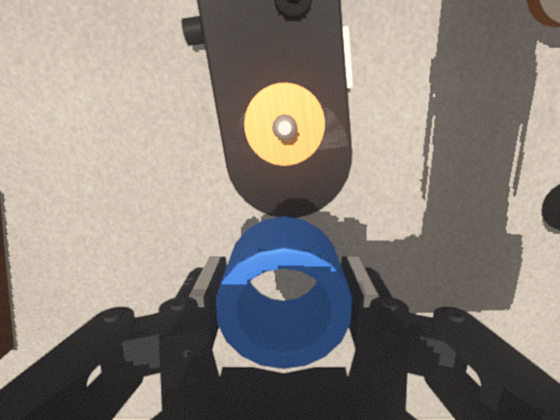

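The brass seat is at (285,124) with the post tip at (285,127), and the collar is at column 284. The lighting is paler here, so I'll loosen the brass mask.

```bash
python3 - <<'E'
from h import *
s=r.state(); c=cam("wrist"); im=optics.snapshot("wrist")
e=s["ee_pos"]; print(e.round(2),s["ee_rot"].round(4))
m,cs=blobs(im,(12,80,120),(35,255,255),800)
for k in cs:
    k=k.reshape(-1,2); h=cv2.convexHull(k.astype(np.int32)).reshape(-1,2)
    print("brass",k.mean(0).round(1),circ(ray(c,k,30)),circ(ray(c,h,30)))
g=cv2.cvtColor(im,cv2.COLOR_RGB2HSV)[105:150,265:305]
t=cv2.inRange(g,(0,0,170),(180,70,255)); M=cv2.moments(t,True); uv=[265+M["m10"]/M["m00"],105+M["m01"]/M["m00"]]
print("tip",uv,M["m00"],ray(c,uv,80).round(1))
E
```

```text
[ 637.79 -130.2   220.94] [ 3.1414e+00 -9.0000e-04 -3.1412e+00]
brass [283.7 123.4] (np.float64(577.6), np.float64(-127.9), 36.6) (np.float64(577.6), np.float64(-127.9), 37.0)
tip [283.153605015674, 124.73354231974922] 319.0 [[ 575.9 -128.5   80. ]]
```

Request:
servo_tool(commands=[[4.5,2,0,0,0,0,0],[4.5,3,0,2,0,0,0],[4.5,1.1,0.05,3,0,0,0],[4.5,0,0,3,0,0,0],[4.5,0,0,1.5,0,0,0],[4.5,0,0,0,0,0,0],[4.5,0,0,0,0,0,0],[4.5,0,0,0,0,0,0]])

```text
time_s: 8.45
ee_pos: [578.2, -130.1, 127.9]
ee_rot: [-3.141, 0.003, -3.141]
contact_force: [-1.0, -0.0, -0.3]
gripper_width: 51.6
grip_force: 62.7
```

Request:
servo_tool(commands=[[4.5,0,0,0,0,0,0],[4.5,0,0,0,0,0,0],[4.5,0,0,0,0,0,0],[4.5,0,0,0,0,0,0]])

```text
time_s: 8.85
ee_pos: [577.3, -130.3, 126.5]
ee_rot: [3.142, 0.0, 3.141]
contact_force: [0.7, 0.3, -0.8]
gripper_width: 51.9
grip_force: 62.7
```

```bash
python3 - <<'E'
from h import *
e=r.state()["ee_pos"]; print(e.round(2))
out=[]
for n,(u,v) in (("wrist",(280,280)),("scene",(187,250))):
    im=optics.snapshot(n); c=cam(n)
    s=3 if n=="scene" else 2
    h,w=(100,100*4//3) if s==3 else (100,100)
    k=im[v-h:v+h, max(u-w,0):u+w]
    out.append(cv2.resize(k,(400,400*k.shape[0]//k.shape[1])))
    m,cs=blobs(im,*BLUE,amin=60)
    for k in cs:
        k=k.reshape(-1,2); print(n,k.mean(0).round(1),k.min(0),k.max(0))
    # where the collar's bottom centre and post tip project
    print(n,"tip",proj(c,[577.2,-129,80]),"bottom centre",proj(c,[e[0],e[1],e[2]-32]))
H=max(o.shape[0] for o in out)
out=[cv2.copyMakeBorder(o,0,H-o.shape[0],0,0,0) for o in out]
cv2.imwrite("pics/c5.png",np.hstack(out)[:,:,::-1])
E
```

```text
[ 577.34 -130.35  126.46]
wrist [283.3 283.7] [216 222] [351 367]
wrist [283.7 283.3] [250 268] [316 300]
wrist tip [[282.41177754 249.22347197]] bottom centre [[279.63610098 260.88051831]]
scene [181.8 230.7] [163 211] [200 251]
scene [517.5 208.4] [479 189] [559 226]
scene [332.2 164.4] [316 147] [349 182]
scene tip [[183.91820862 245.97678345]] bottom centre [[182.05213328 239.25636476]]
```

View pics/c5.png

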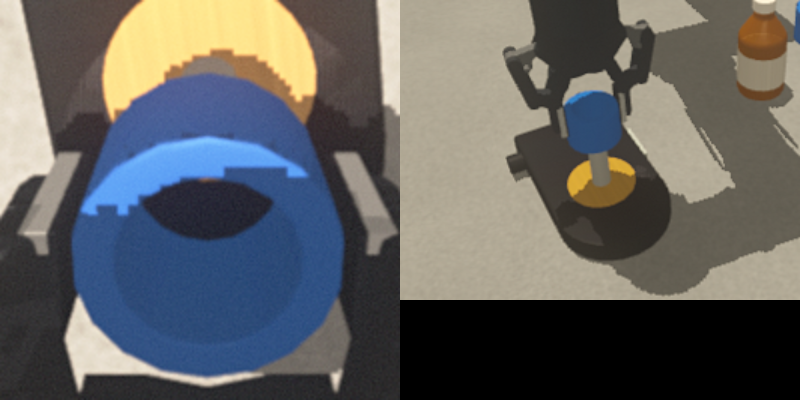

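The wrist crop shows the collar centred in front of the seat. The scene crop shows it hanging upright right above the post (post near column 186, collar centre at column 182, as the projection predicts). Lowering it with a 1 mm nudge in y.

Request:
servo_tool(commands=[[4.5,0,0.1,0.5,0,0,0],[4.5,0,0,1,0,0,0],[4.5,0,0,1,0,0,0],[4.5,0,0,0.5,0,0,0],[4.5,0,0,0,0,0,0],[4.5,0,0,0,0,0,0]])

```text
time_s: 9.55
ee_pos: [577.3, -129.4, 96.2]
ee_rot: [-3.141, -0.0, 3.141]
contact_force: [0.6, -0.3, 0.2]
gripper_width: 51.5
grip_force: 62.7
```

The collar's underside is now below the post tip and there's no contact force. Continuing.

Request:
servo_tool(commands=[[4.5,0,0,1,0,0,0],[4.5,0,0,1,0,0,0],[4.5,0,0,0.6,0,0,0],[4.5,0,0,0.3,0,0,0],[4.5,0,0,0,0,0,0],[4.5,0,0,0,0,0,0],[4.5,0,0,0,0,0,0]])

```text
time_s: 10.25
ee_pos: [577.6, -129.3, 67.7]
ee_rot: [-3.141, 0.001, 3.141]
contact_force: [-0.5, -0.0, -0.7]
gripper_width: 51.6
grip_force: 62.7
```

Request:
servo_tool(commands=[[4.5,0,0,0.3,0,0,0],[4.5,0,0,0,0,0,0],[4.5,0,0,0,0,0,0],[4.5,0,0,0.1,0,0,0],[4.5,0,0,0,0,0,0],[4.5,0,0,0,0,0,0]])

```text
time_s: 10.85
ee_pos: [577.3, -129.3, 63.3]
ee_rot: [3.142, -0.0, 3.141]
contact_force: [-0.6, 0.5, -0.6]
gripper_width: 51.4
grip_force: 62.7
```

Request:
servo_tool(commands=[[4.5,0,0,0.1,0,0,0],[4.5,0,0,0,0,0,0],[4.5,0,0,0,0,0,0]])

```text
time_s: 11.15
ee_pos: [577.2, -129.3, 62.2]
ee_rot: [3.142, -0.0, 3.141]
contact_force: [-0.1, -0.0, -0.5]
gripper_width: 52.1
grip_force: 62.7
```

Request:
servo_tool(commands=[[4.5,0,0,0.1,0,0,0],[4.5,0,0,0,0,0,0],[4.5,0,0,0,0,0,0]])

```text
time_s: 11.45
ee_pos: [577.4, -129.4, 62.1]
ee_rot: [-3.141, 0.001, 3.141]
contact_force: [-2.2, 0.1, 5.2]
gripper_width: 51.9
grip_force: 63.2
```

The underside met the seat at the expected height with 5 N. I'll confirm with a small press, then release.

Request:
servo_tool(commands=[[4.5,0,0,0.05,0,0,0],[4.5,0,0,0,0,0,0],[4.5,0,0,0,0,0,0]])

```text
time_s: 11.75
ee_pos: [577.4, -129.4, 62.0]
ee_rot: [-3.141, 0.001, 3.141]
contact_force: [-3.3, 1.9, 8.9]
gripper_width: 51.5
grip_force: 63.7
```

Request:
servo_tool(commands=[[5.6,0,0,0,0,0,0],[6,0,0,0,0,0,0],[6.5,0,0,0,0,0,0],[7,0,0,0,0,0,0],[7.5,0,0,0,0,0,0],[7.5,0,0,0,0,0,0],[7.5,0,0,0,0,0,0],[7.5,0,0,0,0,0,0]])

```text
time_s: 12.55
ee_pos: [577.3, -129.3, 60.8]
ee_rot: [3.142, 0.0, 3.141]
contact_force: [-0.4, 0.3, -0.2]
gripper_width: 75.0
grip_force: 0.0
```

Request:
servo_tool(commands=[[7.5,0,0,-1,0,0,0],[7.5,0,0,-2,0,0,0],[7.5,0,0,-3,0,0,0],[7.5,0,0,-4,0,0,0],[7.5,0,0,-4,0,0,0],[7.5,0,0,-2,0,0,0],[7.5,0,0,0,0,0,0],[7.5,0,0,0,0,0,0]])

```text
time_s: 13.35
ee_pos: [577.3, -129.2, 221.5]
ee_rot: [3.141, 0.001, 3.141]
contact_force: [-0.5, 0.7, -1.2]
gripper_width: 75.2
grip_force: 0.0
```

```bash
python3 - <<'E'
from h import *
s=r.state(); print(s["ee_pos"],s["contact_force"],s["gripper_width"])
a=optics.snapshot("scene")[150:340,80:440]; b=optics.snapshot("wrist")
a=cv2.resize(a,(400,211)); b=cv2.resize(b,(400,300))
a=cv2.copyMakeBorder(a,0,89,0,0,0)
cv2.imwrite("pics/f6.png",np.hstack([a,b])[:,:,::-1])
E
```

```text
[ 577.25455376 -129.19861236  221.46067468] [-0.46640414  0.65995783 -1.16896667] 75.2059175550645
```

View pics/f6.png

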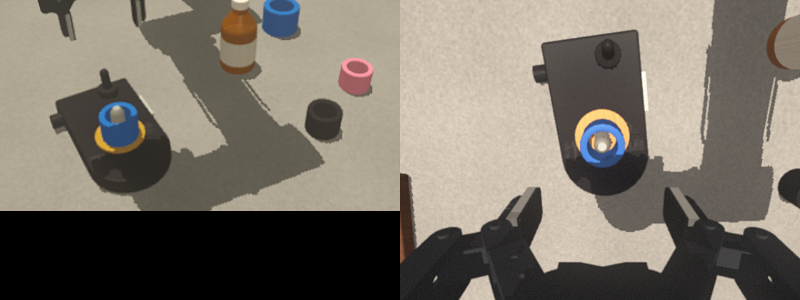

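The collar sits flat on the brass seat with the post tip standing proud (scene crop at (119,122), wrist crop at (602,145)). The gripper is clear, and the bottle, black collar and pink ring are still standing where they were.

```bash
python3 -c "
from workcell import r
print(r.sign_off())"
```

```text
the job is handed in; nothing more can be done
None
```

The blue collar is over the post and resting on the brass seat, lowered until it touched and then released. The black collar and the bottle were left alone, and the job was handed in at about 13.5 s.

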